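# Unclip a spare instrument barrel and lock it in the micromanipulator's tool clamp

## Robot

A 6-joint arm with a two-finger parallel gripper is mounted at the origin on the work surface. World frame = base frame: x ahead of the robot, y to its left, z up, the work surface at z = 0. Lengths are in m, angles in rad, forces in N, time in s.
With the tool pointing down it reaches from about 0.425 to 0.95 m from the base axis. Payload 3.5 kg.
Tool frame: the origin (TCP) lies midway between the tips of the shut fingers; the grasp point (between the pads) lies ctrl.grasp_offset behind it (ctrl.grasp_offset is the distance from the TCP to the grasp point, in m); x points along the fingers, y is the direction in which the jaws open and shut, and the axes are right-handed (so a half turn about x gives the same grasp; the last joint's range is limited). The gripper opens to 85 mm and grips with 20 to 120 N. Pads are 22 mm wide; open, the fingers measure 114 mm over their backs; the gripper's body (76 mm by 85 mm) begins 54 mm behind the grasp point. The pads swing forward as they close: fully open they stand 13 mm farther back than shut.
Start: joints at [-1.488, 0.286, 1.577, -0, 1.279, -0.15], TCP at [0.156, -0.657, 0.195] pointing down, gripper open.
Joint ranges: [-2.77, 2.77], [-0.9, 2.22], [0.21, 2.48], [-1.53, 4.67], [0.24, 2.81], [-2.84, 2.84]. Speed limits (rad/s): [2.79, 2.79, 3.14, 3.14, 3.14, 3.14].

## Interface

Orientations are given as a unit quaternion [x, y, z, w].
In Python, from plant import readout, read_camera, sign_off, ctrl gives the robot as it stands.
- The arm moves only by the tool drive_tool, never from a script. Its argument "steps" is a list of rows, each a list of 5 numbers: the shift along the tool's x, y, z in cm, then the turn about the tool's x in degrees, then the opening, from 0 (shut) to 1 (fully open). A call has 1 to 10 rows; each row shifts and turns the commanded pose from where the row before left it, along the tool's axes as they then stand; what a row does not reach is not made up. A row lasts 1/10 s, in which the tool goes at most 50 mm and 8.59 degrees, less where a joint would pass 70% of its speed; a pose out of reach is approached as far as the arm can. A call is refused whole if a number of a shift passes 5 or a number of a turn 8.59, either way. A call with a gripper value outside its range is refused whole. The fingers move at their own pace and stop on an object; "force" is the grip in N (left out, the last holds). Time passes only in rows, so rows that do not move let the fingers close. It gives the time, the measured TCP pose, the force and the opening at its end, in the units of the state.
- readout.get_state(): the state, without advancing time (a new reading comes with each control period).
- read_camera(name): name is "scene" or "top" or "wrist"; returns a dict with "frame" (420x560x3 uint8, red, green, blue), "vertical_fov" (degrees; the focal length in pixels is half the picture's height over the tangent of half this angle, whatever the lens; pixels are square), "cx", "cy" (the principal point, pixels), "eye" and "orientation" of the camera in the world. Camera axes: x right, y up, looking along -z (the intrinsics and any distortion apply to the point x, -y, -z); pixel columns grow to the right and rows downward; lengths in m; the calibration is good to about 2 mm. A picture is of the moment at which its call begins. There is no depth.
- sign_off(): hands the job in, once; it reports no verdict.
The state is a dict: "time": time; "qpos": joint angles; "dq": joint speeds; "joint_efforts": joint torques, N m; "eef_pos": TCP position; "tcp_rot": TCP orientation; "contact_force": force on the tool from outside, world axes, zero at the start; "wrist_torque": the same for the moment, N m; "opening": opening from 0.0 (shut) to 1.0 (fully open).
Only numpy, scipy, OpenCV 4.12 (cv2) and the standard library are available. Lean on these libraries where they do the work, as an engineer would, in place of code of your own. Each camera call takes 0.05 s, during which the arm holds its last target. There are 200 camera calls.

## Task

Pull the steel instrument barrel sideways out through the mouths of the storage rack's two spring clips (never endwise) and lay it centrally on the two rests of the tool clamp, its slim nose at the V-shaped rest. Let go, then turn the clamp's knob clockwise until the jaw bites on the barrel and the resistance rises sharply, and tighten it by a further twelfth of a turn (30 degrees). Do not drop the barrel, do not overtighten the knob, and leave the tip box, dishes and bottle where they are.

Things in the scene. Friction and masses are not known exactly. Their poses are not given: they have to be found in the camera images.
- barrel_mid (a point): Centre of the loose barrel's main part, a plain level steel cylinder 20 mm in diameter, 140 mm long, about 130 g, with an 8 mm black cap on its -y end and a dark slim nose 30 mm long on its +y end. Its y axis runs along the barrel towards the nose. It starts up to 8 mm off the clips' middle along its length. The middle 65 mm, between the clips, is free to grip.
- barrel_nose (a point): Tip of the barrel's slim nose, on its axis, 100 mm from barrel_mid in +y.
- clip_mid (a point): Middle between the rack's two C-shaped spring clips, on the clipped barrel's axis, 75 mm above the table; y along the barrel. The clips, at y = -42 and +42 mm and 12 mm wide, open level towards -x (roughly to the robot). Pulling the barrel level to -x meets resistance rising to about 8 to 15 N in all, then they snap open after 5 to 12 mm; it is clear beyond 30 mm.
- rack: Fixed aluminium storage rack, origin on the table under clip_mid, same axes. Behind each clip a post 16 mm wide at y = -42 or +42 mm, x 13 to 37 mm, 89 mm high. Base plate 12 mm thick, x 13 to 103 mm, y -85 to 85 mm. Between the posts the space above the plate is free. The clips reach 17 mm to -x and 14 mm above and below the barrel's axis.
- cradle_mid (a point): Middle between the clamp's two rests, on the axis of a properly laid barrel, 55 mm above the table. y runs along the laid barrel; the nose must point to +y. An open-topped V rest stands at y = +42 mm (12 mm wide), a flat rest between fixed jaw (-x side) and sliding jaw (+x side) at y = -42 mm (14 mm wide). Slanting lead-ins begin 15 mm either side of the axis, up to 12 mm above it.
- clamp: Fixed grey tool clamp, origin on the table under cradle_mid, same axes. Base plate 14 mm thick, x -25 to 115 mm, y -63 to 63 mm; between the rests there is free room above it. The housing of jaw and knob fills x 46 to 112 mm, y -60 to -20 mm, up to 62 mm above the table.
- knob_grip (a point): Gripping point of the clamp's hand knob, on its upright axis 92 mm above the table, at x = +75, y = -42 mm from cradle_mid in its frame. The knob is a black upright bar 46 mm long (along this point's x), 11 mm thick (its y) and 26 mm high (78 to 104 mm above the table), free on all sides. Clockwise from above tightens.
- screw (a joint): Angle of the clamp screw (rad): starts between -0.95 and -0.5, grows as the knob turns clockwise, moves the jaw 6 mm per rad towards the barrel and stops at 0, where the jaw bites on the 20 mm barrel. Turning takes about 0.02 N m on the way. The knob turns with it.
- knob (a joint): Extra turn (rad) of the knob past the bite: stays near 0 until the screw has reached 0, then grows clockwise against about 0.3 N m and stays where it is left. 30 degrees is 0.52. Turning back only loosens the screw.
- tipbox: Grey pipette-tip box with a clear lid, 80 x 115 x 63 mm, loose, origin under its centre. Leave alone.
- dishes: Stack of three lidded dishes, 61 mm in diameter and 41 mm high, loose, origin under its centre. Leave alone.
- flask: Small amber bottle with a white cap, 48 mm in diameter, 95 mm high, loose, origin under its centre. Leave alone.
Things that resemble listed ones, but are neither listed nor needed, are in the scene too. There is more than one size of the part that bears barrel_mid; the job needs the smallest.

How it is judged:
By the outcome, as a careful person would: the job done as asked, in the order asked, and still so for the second after the job is handed in, with the robot touching nothing.
It also fails if it takes over 54 s, if anything falls off the work surface, if the arm or the gripper's body presses on something with over 40 N, if the wrist force passes 120 N, or if a joint passes its speed limit or range.

## Working session

There is one attempt and no reset: what is moved stays moved. The work goes in short steps, Python scripts to look and compute and a tool call to move; the robot and the scene stay as the last step left them, time stands still between calls to the robot, and variables do not carry over. Pictures are saved under pics/ and viewed, about 8 in all and at most 12, crops included, and the job is handed in when it is done.

Besides the shell and the picture viewer there is one more tool, called after ">>>" as a command line: name --pt "numbers of a row" for each row, then --argument value for the rest. drive_tool: Moves the arm, as the interface text tells. Its arguments: {"type":"object","properties":{"steps":{"type":"array","items":{"type":"array","items":{"type":"number"}}},"force":{"type":"number"}},"required":["steps"]}

```bash
mkdir -p pics; ls; cat > h.py <<'E'
import numpy as np, cv2
from scipy.spatial.transform import Rotation as R
from plant import readout, read_camera, sign_off, ctrl
def K(c):
    f=210/np.tan(np.radians(c["vertical_fov"])/2); return f
def ray(c,u,v):
    d=np.array([(u-c["cx"])/K(c),-(v-c["cy"])/K(c),-1.]); return np.array(c["eye"]),R.from_quat(c["orientation"]).apply(d)
def onz(c,u,v,z):
    e,d=ray(c,u,v); return e+d*(z-e[2])/d[2]
def proj(c,p):
    q=R.from_quat(c["orientation"]).inv().apply(np.array(p)-c["eye"]); return c["cx"]+K(c)*q[0]/-q[2], c["cy"]-K(c)*q[1]/-q[2]
def save(c,n): cv2.imwrite("pics/"+n,c["frame"][:,:,::-1])
E
python3 - <<'E'
from h import *
import pickle
print(readout.get_state(), ctrl.grasp_offset,[a for a in dir(ctrl) if a[0]!='_'])
for n in("top","scene","wrist"):
    c=read_camera(n); save(c,n+"0.png"); pickle.dump(c,open(n+"0.pkl","wb")); print(n,{k:v for k,v in c.items() if k!="frame"})
E
```

```text
pics
{'time': 0.0, 'qpos': array([-1.48799757e+00,  2.87172482e-01,  1.57818685e+00,  9.96332657e-06,
        1.27860424e+00, -1.50002005e-01]), 'dq': array([ 0.0005055 ,  0.00047599, -0.00098225,  0.00158547,  0.0011299 ,
       -0.00182909]), 'joint_efforts': array([-4.73845228e-05, -4.05980551e+01, -2.92624623e+01, -1.67454859e-04,
        5.86918672e-03, -1.71398202e-06]), 'eef_pos': array([ 0.15569267, -0.6560317 ,  0.19383741]), 'tcp_rot': array([ 0.70235303,  0.08295835, -0.70228997,  0.08128303]), 'contact_force': array([-0.95470209, -0.39737791, -0.72820413]), 'wrist_torque': array([-0.02580669, -0.0015583 ,  0.00701067]), 'opening': 0.9967016438057154} 0.0187 ['Unreachable', 'grasp_offset']
top {'vertical_fov': 49.08664893920721, 'cx': 275.0355406434182, 'cy': 211.53807688126938, 'eye': array([0.363073  , 0.03730882, 1.16624963]), 'orientation': array([-0.05261871,  0.06661665,  0.70914391, -0.69993457])}
scene {'vertical_fov': 46.490390018810785, 'cx': 269.72086082689805, 'cy': 210.5401022017368, 'eye': array([ 1.00175886, -0.67149159,  0.70063908]), 'orientation': array([0.428133  , 0.1283609 , 0.25953454, 0.85607677])}
wrist {'vertical_fov': 65.4816837607989, 'cx': 277.67202345052493, 'cy': 219.73812469454595, 'eye': array([ 0.23054068, -0.63990711,  0.37253148]), 'orientation': array([-0.11840988,  0.09527782, -0.6128968 ,  0.77540877])}
```

View pics/top0.png

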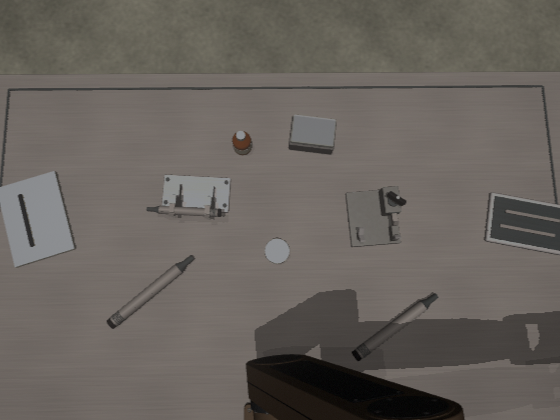

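View pics/scene0.png

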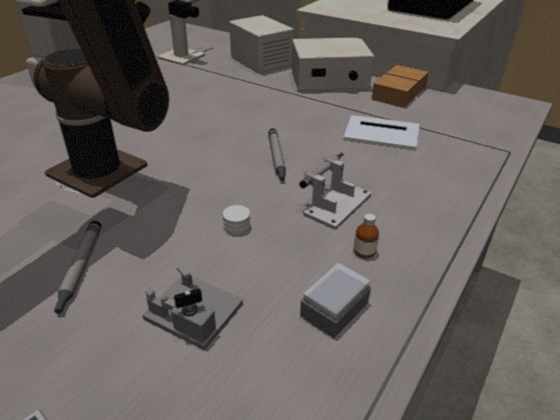

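Top view: the rack with the clipped barrel is around (195,205), nose left (+y). The clamp is around (375,218), knob (396,198), V rest (361,233). The dishes are at (277,250), and the larger decoy barrels lie loose. I'll zoom in on the rack and clamp.

```bash
python3 - <<'E'
from h import *
import pickle
c=pickle.load(open("top0.pkl","rb")); f=c["frame"][:,:,::-1]
a=cv2.resize(f[165:235,140:240],None,fx=6,fy=6,interpolation=cv2.INTER_CUBIC)[:, :600]
b=cv2.resize(f[180:255,335:415],None,fx=6,fy=6,interpolation=cv2.INTER_CUBIC)
s=np.zeros((600,800,3),np.uint8)
a=cv2.resize(f[170:230,140:240],(800,480)[:2],interpolation=cv2.INTER_CUBIC)
h=lambda x,w:cv2.resize(x,w,interpolation=cv2.INTER_CUBIC)
s[:280,:400]=h(f[165:235,140:240],(400,280)); s[:300,400:]=h(f[180:255,335:435],(400,300))
c2=pickle.load(open("scene0.pkl","rb")); g=c2["frame"][:,:,::-1]
s[300:,:400]=h(g[145:228,290:390],(400,300)); s[300:,400:]=h(g[263:345,140:250],(400,300))
s=cv2.convertScaleAbs(s,alpha=1.6); cv2.imwrite("pics/crop1.png",s)
E
```

```text
(no output)
```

View pics/crop1.png

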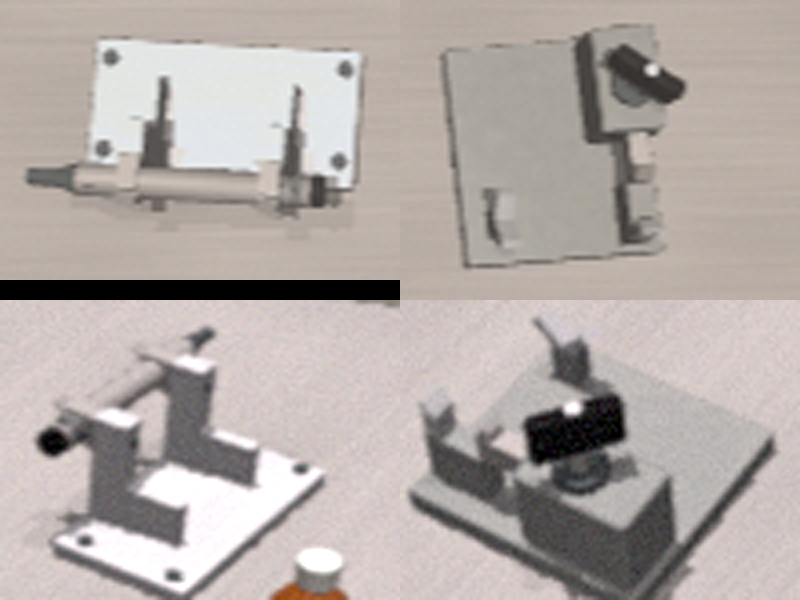

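```bash
python3 - <<'E'
from h import *
import pickle
c=pickle.load(open("top0.pkl","rb")); c2=pickle.load(open("scene0.pkl","rb"))
P=lambda u,v,z,c=c: np.round(onz(c,u,v,z),4)
def rep(n,L): print(n,*[x[:2] for x in L])
r=[P(164.5,174.5,.012),P(230.5,178,.012),P(228.75,212,.012)]
rep("rack TL TR BR",r); print(np.linalg.norm(r[0]-r[1]),np.linalg.norm(r[2]-r[1]))
d=r[0]-r[1]; print("yaw of y axis",np.degrees(np.arctan2(-d[0],d[1])))
b=[P(146.75,209,.075),P(222,212.5,.075)]; rep("nose,cap",b); d=b[0]-b[1]; print(np.linalg.norm(d),np.degrees(np.arctan2(-d[0],d[1])))
k=[P(345.75,192.5,.014),P(351.75,246.25,.014),P(400.5,242.5,.014)]
rep("clamp TL BL BR",k); print(np.linalg.norm(k[0]-k[1]),np.linalg.norm(k[2]-k[1]))
d=k[1]-k[2];print("yaw y",np.degrees(np.arctan2(-d[0],d[1])));d=k[0]-k[1];print("yaw x",np.degrees(np.arctan2(d[1],d[0])))
print("knob dot",P(398,197.25,.105), "scene", P(140+172*110/400,263+108*82/300,.105,c2))
kb=[P(335+(612-400)/4,180+55/4,.104),P(335+(680-400)/4,180+95/4,.104)];rep("knob ends",kb); d=kb[0]-kb[1];print(np.linalg.norm(d),np.degrees(np.arctan2(d[1],d[0])))
# cradle mid from corners
th=np.radians(np.mean([0])); 
for n,(u,v,z) in dict(dish=(277,250,.04),flask=(241,134,.095),tip=(313,130,.063)).items(): print(n,P(u,v,z))
print("scene nose/cap",P(290+210/4,145+330*83/300-83,.075,c2),P(290+52/4,145+(440-300)*83/300,.075,c2))
s=readout.get_state(); print(R.from_quat(s["tcp_rot"]).as_matrix().round(3))
E
```

```text
rack TL TR BR [0.6595 0.2956] [0.6486 0.1263] [0.5598 0.1306]
0.16965052313506138 0.088904049401588
yaw of y axis -3.683775685807406
nose,cap [0.5587 0.3217] [0.5481 0.1417]
0.18031184098666397 -3.3701925581364893
clamp TL BL BR [ 0.6068 -0.1694] [ 0.4685 -0.1789] [ 0.4764 -0.3029]
0.138625899456054 0.12425139838247294
yaw y 3.645368866833678
yaw x 3.92954601862514
knob dot [ 0.5748 -0.2766  0.105 ] scene [ 0.5753 -0.2749  0.105 ]
knob ends [ 0.5837 -0.2535] [ 0.5592 -0.2926]
0.04614173815538379 57.92880499049774
dish [0.4593 0.0101 0.04  ]
flask [0.7376 0.0946 0.095 ]
tip [ 0.7578 -0.0845  0.063 ]
scene nose/cap [0.5604 0.3258 0.075 ] [0.5479 0.151  0.075 ]
[[-0.     0.231 -0.973]
 [ 0.002 -0.973 -0.231]
 [-1.    -0.002 -0.   ]]
```

Measurements agree with the given sizes. Rack yaw is about -3.5°, barrel_mid about (0.553, 0.222), cradle_mid about (0.498, -0.240) with yaw +3.8°, and knob about (0.575, -0.277) with its bar at 58°. Next I turn to the barrel yaw and go over the clamp for a closer look.

>>> drive_tool --pt "0 0 0 -8.5 1" --pt "0 0 0 -8.5 1" --pt "0 0 0 -8.5 1" --pt "0 0 0 -8.5 1" --pt "0 0 0 -8.5 1" --pt "0 0 0 -8.5 1" --pt "0 0 0 -8.5 1" --pt "0 0 0 -8.5 1" --pt "0 0 0 -5.1 1"

```text
time: 1.05
eef_pos: [0.1557, -0.6564, 0.1946]
tcp_rot: [0.514, 0.486, -0.514, 0.485]
contact_force: [-0.1, 1.0, 0.4]
opening: 0.998
```

>>> drive_tool --pt "0 2.65 -3.63 0 1" --pt "0 2.65 -3.63 0 1" --pt "0 2.65 -3.63 0 1" --pt "0 2.65 -3.63 0 1" --pt "0 2.65 -3.63 0 1" --pt "0 2.65 -3.63 0 1" --pt "0 2.65 -3.63 0 1" --pt "0 2.65 -3.63 0 1" --pt "0 2.65 -3.63 0 1" --pt "0 2.65 -3.63 0 1"

```text
time: 2.05
eef_pos: [0.4435, -0.3092, 0.195]
tcp_rot: [0.515, 0.484, -0.515, 0.484]
contact_force: [0.1, -0.3, 0.1]
opening: 0.996
```

>>> drive_tool --pt "0 2.65 -3.63 0 1" --pt "0 2.65 -3.63 0 1" --pt "0 0 0 0 1" --pt "0 0 0 0 1"

```text
time: 2.45
eef_pos: [0.5004, -0.2408, 0.1948]
tcp_rot: [-0.514, -0.485, 0.515, -0.485]
contact_force: [-0.4, -1.1, -1.2]
opening: 1.001
```

```bash
python3 - <<'E'
from h import *
import pickle
c=read_camera("wrist"); save(c,"w1.png"); pickle.dump(c,open("w1.pkl","wb"))
s=readout.get_state(); print(s["eef_pos"],R.from_quat(s["tcp_rot"]).as_matrix().round(3),s["qpos"],s["contact_force"],s["time"])
for p in ([.498,-.24,.055],[.5754,-.277,.104]): print(proj(c,p))
E
```

```text
[ 0.49990905 -0.24170686  0.19484949] [[-0.001  0.998 -0.061]
 [-0.    -0.061 -0.998]
 [-1.    -0.001  0.   ]] [-6.32800182e-01  2.37932612e-02  1.87312159e+00 -5.82525870e-04
  1.24539411e+00 -5.71161651e-01] [-0.54231695  0.01757078  0.22548917] 2.5
(np.float64(275.4067384503742), np.float64(195.72221807053168))
(np.float64(364.8223180822838), np.float64(244.11470034617406))
```

View pics/w1.png

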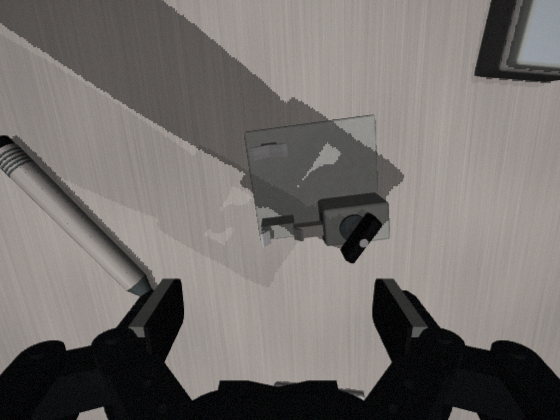

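The wrist view confirms the clamp: the knob dot is seen at (364,243) against (365,244) predicted. On to the barrel.

>>> drive_tool --pt "0 0.24 -4.66 0 1" --pt "0 0.24 -4.66 0 1" --pt "0 0.24 -4.66 0 1" --pt "0 0.24 -4.66 0 1" --pt "0 0.24 -4.66 0 1" --pt "0 0.24 -4.66 0 1" --pt "0 0.24 -4.66 0 1" --pt "0 0.24 -4.66 0 1" --pt "0 0.24 -4.66 0 1" --pt "0 0.24 -4.66 0 1"

```text
time: 3.5
eef_pos: [0.5536, 0.2218, 0.1953]
tcp_rot: [-0.516, -0.483, 0.516, -0.484]
contact_force: [0.6, 0.2, -0.0]
opening: 0.999
```

>>> drive_tool --pt "0 0 0 0 1" --pt "0 0 0 0 1" --pt "0 0 0 0 1"

```text
time: 3.8
eef_pos: [0.5533, 0.22, 0.195]
tcp_rot: [-0.516, -0.484, 0.516, -0.484]
contact_force: [0.1, -0.7, 0.2]
opening: 1.002
```

```bash
python3 - <<'E'
from h import *
import pickle
c=read_camera("wrist"); save(c,"w2.png"); pickle.dump(c,open("w2.pkl","wb"))
s=readout.get_state(); print(s["eef_pos"],s["qpos"],s["contact_force"],s["time"])
for p in ([.5526,.2219,.075],[.5587,.3217,.075]): print(proj(c,p))
w=pickle.load(open("w1.pkl","rb"))
for p in [(246,131),(375,115)]: print(onz(w,*p,.014))
E
```

```text
[0.55331705 0.21991675 0.19506455] [ 2.08208965e-01  1.13405799e-01  1.77803547e+00 -3.98114027e-04
  1.25062114e+00  2.73141253e-01] [0.17365451 0.26345588 0.02138111] 3.85
(np.float64(276.86197592650524), np.float64(199.3090200080182))
(np.float64(276.36153740315723), np.float64(84.58147239126998))
[ 0.47020955 -0.17740474  0.014     ]
[ 0.60652979 -0.16934209  0.014     ]
```

View pics/w2.png

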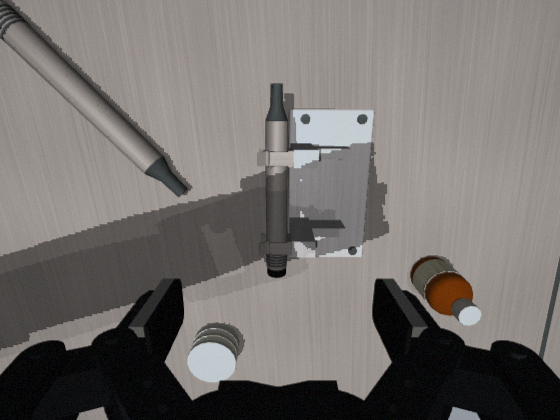

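The view matches prediction: the barrel is upright at u≈277 with its nose tip at (277,84). Descend and grip.

>>> drive_tool --pt "4 -0.05 -0.2 0 1" --pt "4 0 0 0 1" --pt "3 0 0 0 0.7" --pt "2 0 0 0 0.6" --pt "0.85 0 0 0 0.6" --pt "0 0 0 0 0.6" --pt "0 0 0 0 0.6"

```text
time: 4.55
eef_pos: [0.5539, 0.2234, 0.0581]
tcp_rot: [0.516, 0.484, -0.515, 0.484]
contact_force: [-0.5, -0.0, 0.1]
opening: 0.604
```

>>> drive_tool --pt "0 0 0 0 0" --pt "0 0 0 0 0" --pt "0 0 0 0 0" --pt "0 0 0 0 0" --pt "0 0 0 0 0" --pt "0 0 0 0 0" --pt "0 0 0 0 0" --pt "0 0 0 0 0" --force 60

```text
time: 5.35
eef_pos: [0.5527, 0.2239, 0.0567]
tcp_rot: [-0.515, -0.484, 0.515, -0.484]
contact_force: [0.1, 0.8, -1.2]
opening: 0.002
```

Opening 0.002 means nothing was gripped. Look.

```bash
python3 - <<'E'
from h import *
import pickle
c=read_camera("scene"); w=read_camera("wrist"); pickle.dump(w,open("w3.pkl","wb")); pickle.dump(c,open("s3.pkl","wb"))
s=np.zeros((420,800,3),np.uint8); s[:,:400]=cv2.resize(c["frame"][100:240,260:393],(400,420),interpolation=cv2.INTER_CUBIC); s[:300,400:]=cv2.resize(w["frame"],(400,300))
cv2.imwrite("pics/x3.png",cv2.convertScaleAbs(s[:,:,::-1],alpha=1.6)); print(readout.get_state()["eef_pos"])
E
```

```text
[0.55272797 0.22386174 0.05669896]
```

View pics/x3.png

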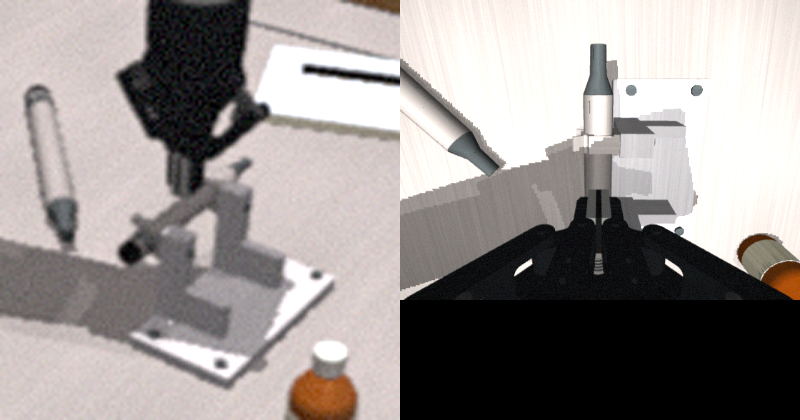

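```bash
python3 - <<'E'
from h import *
import pickle
c=pickle.load(open("s3.pkl","rb")); w=pickle.load(open("w3.pkl","rb"))
for z in (.0567,.075,.095,.11):
  u,v=proj(c,[.5527,.2239,z]); print(z,(u,v),"crop",(u-260)*400/133,(v-100)*3, "wrist half",np.array(proj(w,[.5527,.2239,z]))/1.4)
for y in(-.078,.1): p=[.5526+.061*y,.2219+.998*y,.075]; u,v=proj(c,p); print("barrel",y,(u-260)*400/133,(v-100)*3)
im=c["frame"][130:190,290:350]; cv2.imwrite("pics/x4.png",cv2.convertScaleAbs(cv2.resize(im,(600,600),interpolation=cv2.INTER_CUBIC)[:,:,::-1],alpha=2.2))
E
```

```text
0.0567 (np.float64(319.7534568389521), np.float64(176.709727781766)) crop 179.70964462842738 230.12918334529797 wrist half [198.23423357 179.41726687]
0.075 (np.float64(320.24178406024527), np.float64(170.28171272676238)) crop 181.17829792554966 210.84513818028714 wrist half [198.1962498  188.94248987]
0.095 (np.float64(320.78606622329227), np.float64(163.11714399972837)) crop 182.81523676178125 189.3514319991851 wrist half [198.14503985 201.78445633]
0.11 (np.float64(321.2017388801262), np.float64(157.64550535339984)) crop 184.06538009060506 172.93651606019952 wrist half [198.09760742 213.67912865]
barrel -0.078 124.68560984816355 255.36291794364016
barrel 0.1 244.0548369750328 161.35507487454794
```

View pics/x4.png

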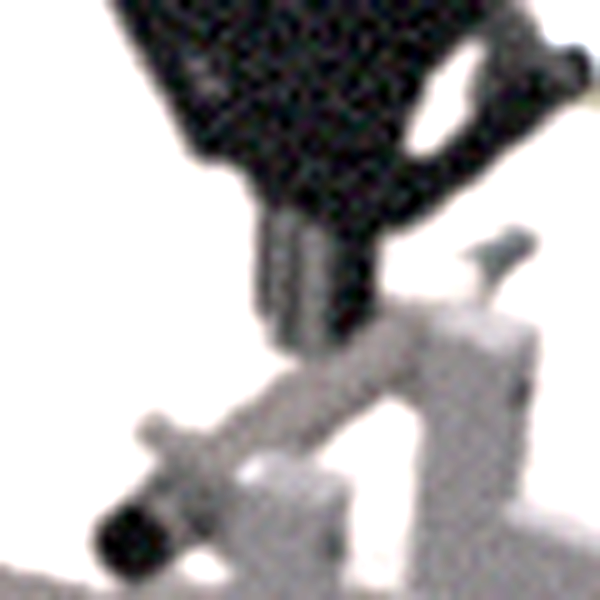

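The fingertips end just above the barrel (crop (310,360), z≈0.09), about 3.5 cm short of the reported TCP. The barrel is undisturbed. I trust the picture: reopen and go 3.5 cm lower, and check the forces.

>>> drive_tool --pt "0 0 0 0 0.6" --pt "0 0 0 0 0.6" --pt "0 0 0 0 0.6" --pt "0 0 0 0 0.6" --pt "0 0 0 0 0.6" --pt "0.9 0 0 0 0.6" --pt "0.9 0 0 0 0.6" --pt "0.9 0 0 0 0.6" --pt "0.8 0 0 0 0.6" --pt "0 0 0 0 0.6"

```text
time: 6.45
eef_pos: [0.5512, 0.2235, 0.0195]
tcp_rot: [-0.514, -0.485, 0.516, -0.484]
contact_force: [0.4, -0.6, 0.0]
opening: 0.605
```

>>> drive_tool --pt "0 0 0 0 0.4" --pt "0 0 0 0 0.3" --pt "0 0 0 0 0.2" --pt "0 0 0 0 0" --pt "0 0 0 0 0" --pt "0 0 0 0 0" --pt "0 0 0 0 0" --force 60

```text
time: 7.15
eef_pos: [0.5524, 0.224, 0.022]
tcp_rot: [-0.515, -0.484, 0.516, -0.484]
contact_force: [-4.3, 0.3, 4.5]
opening: 0.213
```

```bash
python3 - <<'E'
from h import *
import pickle
c=read_camera("scene"); w=read_camera("wrist"); pickle.dump(w,open("w5.pkl","wb")); pickle.dump(c,open("s5.pkl","wb"))
s=np.zeros((420,800,3),np.uint8); s[:,:400]=cv2.resize(c["frame"][130:200,283:350],(400,420),interpolation=cv2.INTER_CUBIC); s[:300,400:]=cv2.resize(w["frame"],(400,300))
cv2.imwrite("pics/x5.png",cv2.convertScaleAbs(s[:,:,::-1],alpha=2)); s=readout.get_state();print(s["eef_pos"],s["contact_force"],s["opening"])
E
```

```text
[0.55236992 0.22404151 0.02191767] [-4.03309748  0.56785015  3.89634809] 0.2093017830727913
```

View pics/x5.png

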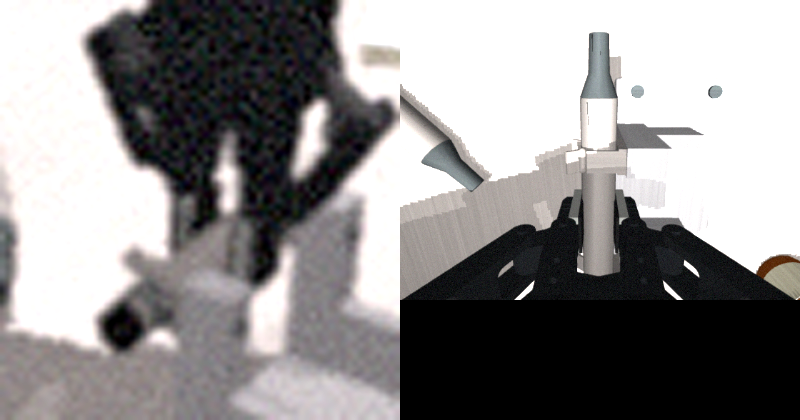

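Gripped at opening ~0.21, but a little shallow. I'll regrip 5 mm deeper for a secure hold.

>>> drive_tool --pt "0 0 0 0 0.4" --pt "0 0 0 0 0.4" --pt "0.25 0 0 0 0.4" --pt "0.25 0 0 0 0.4" --pt "0 0 0 0 0.2" --pt "0 0 0 0 0" --pt "0 0 0 0 0" --pt "0 0 0 0 0" --pt "0 0 0 0 0" --force 70

```text
time: 8.15
eef_pos: [0.5523, 0.2238, 0.0164]
tcp_rot: [-0.515, -0.484, 0.516, -0.484]
contact_force: [0.0, -0.6, -1.9]
opening: 0.214
```

>>> drive_tool --pt "0 -0.2 0 0 0" --pt "0 -0.2 0 0 0" --pt "0 -0.2 0 0 0" --pt "0 -0.2 0 0 0" --pt "0 -0.2 0 0 0"

```text
time: 8.65
eef_pos: [0.5469, 0.2244, 0.0179]
tcp_rot: [0.518, 0.482, -0.512, 0.487]
contact_force: [9.2, 0.1, -6.4]
opening: 0.212
```

>>> drive_tool --pt "0 -0.2 0 0 0" --pt "0 -0.2 0 0 0" --pt "0 -0.2 0 0 0" --pt "0 -0.4 0 0 0" --pt "0 -0.5 0 0 0" --pt "0 -0.5 0 0 0" --pt "0 -0.5 0 0 0" --pt "0 -0.5 0 0 0" --pt "0 0 0 0 0"

```text
time: 9.55
eef_pos: [0.5118, 0.2264, 0.0166]
tcp_rot: [-0.515, -0.484, 0.515, -0.484]
contact_force: [-0.3, -0.3, -2.0]
opening: 0.214
```

```bash
python3 - <<'E'
from h import *
import pickle
s=readout.get_state();print(s["eef_pos"],s["contact_force"],s["wrist_torque"],s["opening"],R.from_quat(s["tcp_rot"]).as_matrix().round(3))
w=read_camera("wrist"); c=read_camera("scene"); pickle.dump(w,open("w6.pkl","wb"))
s=np.zeros((420,800,3),np.uint8); s[:,:400]=cv2.resize(c["frame"][130:200,280:347],(400,420),interpolation=cv2.INTER_CUBIC); s[:300,400:]=cv2.resize(w["frame"],(400,300))
cv2.imwrite("pics/x6.png",cv2.convertScaleAbs(s[:,:,::-1],alpha=1.3))
E
```

```text
[0.51184564 0.2264151  0.01658495] [-0.32803239 -0.31250796 -2.04484784] [-0.04158881 -0.05470522  0.03402836] 0.214350263021314 [[-0.001  0.998 -0.062]
 [-0.    -0.062 -0.998]
 [-1.    -0.001  0.   ]]
```

View pics/x6.png

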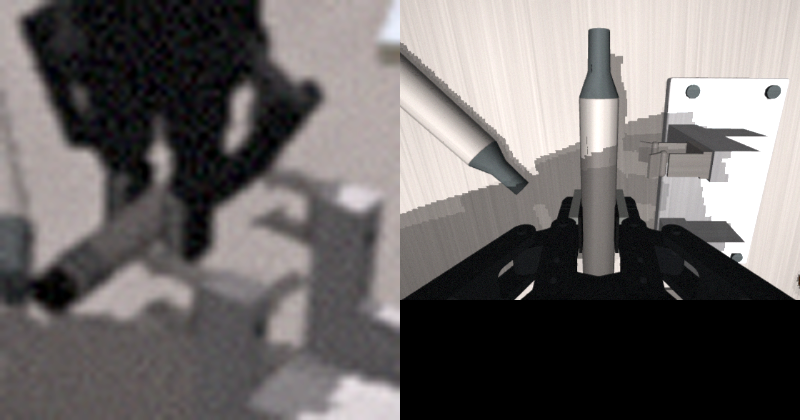

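```bash
python3 - <<'E'
from h import *
import pickle
w=pickle.load(open("w6.pkl","rb")); s=readout.get_state(); f=w["frame"].astype(int)
# nose: dark bluish pixels near column 277, rows<150
hsv=cv2.cvtColor(w["frame"],cv2.COLOR_RGB2HSV)
for v in range(28,60,3): print(v,f[v,277],end=' ')
print([f[v,277].tolist() for v in range(118,146,4)])
for nm,v in (("tip",39),):
    p=onz(w,277,v,.075); a=np.array([.061,.998,0]); print(nm,p,"mid",p-.1*a,"mid-tcp along",(p-.1*a-s["eef_pos"])@a, "across",(p-s["eef_pos"])@[.998,-.061,0])
E
```

```text
28 [181 174 170] 31 [182 176 172] 34 [179 169 162] 37 [181 174 169] 40 [91 94 98] 43 [89 94 97] 46 [88 93 96] 49 [90 95 99] 52 [88 95 95] 55 [86 95 96] 58 [88 95 96] [[90, 94, 97], [86, 93, 95], [83, 92, 95], [88, 96, 96], [85, 92, 93], [132, 128, 123], [208, 200, 197]]
tip [0.51802298 0.32631145 0.075     ] mid [0.51192298 0.22651145 0.075     ] mid-tcp along 4.9778007609528937e-05 across -0.0008770323638607538
```

Barrel out, level, centred in the grip (barrel_mid at the TCP along its length). Lift, align with the clamp's yaw, and carry.

>>> drive_tool --pt "-1 0 0 0 0" --pt "-2 0 0 0 0" --pt "-2.5 0 0 -2 0" --pt "-1.5 0 0 -3.2 0" --pt "-1 0 0 -2 0" --pt "0 -0.05 1 0 0" --pt "0 -0.2 2.4 0 0" --pt "0 -0.38 4 0 0" --pt "0 -0.38 4 0 0" --pt "0 -0.38 4 0 0"

```text
time: 10.65
eef_pos: [0.508, 0.0699, 0.0963]
tcp_rot: [0.484, 0.516, -0.484, 0.515]
contact_force: [0.1, -0.3, -1.9]
opening: 0.21
```

>>> drive_tool --pt "0 -0.38 4 0 0" --pt "0 -0.38 4 0 0" --pt "0 -0.38 4 0 0" --pt "0 -0.38 4 0 0" --pt "0 -0.38 4 0 0" --pt "0 -0.38 4 0 0" --pt "0 -0.38 4 0 0" --pt "0 -0.35 2 0 0" --pt "0 -0.03 1 0 0" --pt "0 0 0 0 0"

```text
time: 11.65
eef_pos: [0.4975, -0.2406, 0.0964]
tcp_rot: [0.485, 0.515, -0.485, 0.515]
contact_force: [-0.5, 0.4, -2.1]
opening: 0.212
```

```bash
python3 - <<'E'
from h import *
import pickle
w=read_camera("wrist"); pickle.dump(w,open("w7.pkl","wb")); save(w,"w7.png")
s=readout.get_state();print(s["eef_pos"],s["contact_force"],s["opening"],s["time"],R.from_quat(s["tcp_rot"]).as_matrix().round(3))
M=R.from_quat(s["tcp_rot"]).as_matrix()
d=np.array([.4975,-.2393,0])-s["eef_pos"]; print("to cradle tool cm", (M.T@[d[0],d[1],0]*100).round(2))
E
```

```text
[ 0.49760564 -0.23938862  0.09628424] [ 0.49470844  0.93379705 -1.64729257] 0.21330996761306242 11.7 [[-0.001  0.998  0.062]
 [ 0.001  0.062 -0.998]
 [-1.    -0.001 -0.001]]
to cradle tool cm [ 0.   -0.01 -0.01]
```

View pics/w7.png

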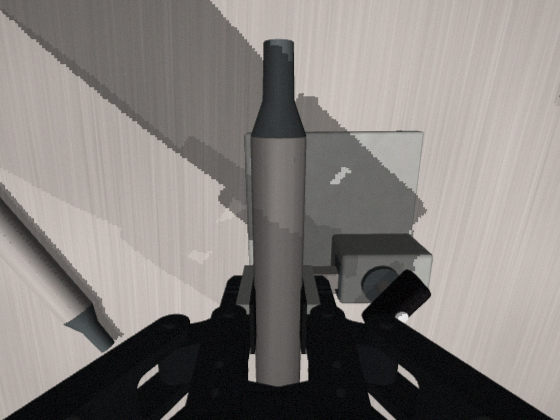

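>>> drive_tool --pt "1.5 0 0 0 0" --pt "2 0 0 0 0" --pt "2 0 0 0 0" --pt "1.5 0 0 0 0" --pt "1 0 0 0 0" --pt "0.5 0 0 0 0" --pt "0.5 0 0 0 0" --pt "0 0 0 0 0" --pt "0 0 0 0 0"

```text
time: 12.6
eef_pos: [0.4985, -0.2399, 0.0074]
tcp_rot: [0.484, 0.515, -0.484, 0.516]
contact_force: [1.0, -0.3, -1.2]
opening: 0.212
```

>>> drive_tool --pt "0.3 0 0 0 0" --pt "0.2 0 0 0 0" --pt "0.1 0 0 0 0" --pt "0.1 0 0 0 0" --pt "0 0 0 0 0"

```text
time: 13.1
eef_pos: [0.4979, -0.2394, -0.0004]
tcp_rot: [0.484, 0.516, -0.484, 0.515]
contact_force: [0.5, -1.0, -1.5]
opening: 0.21
```

>>> drive_tool --pt "0.1 0 0 0 0" --pt "0.1 0 0 0 0" --pt "0 0 0 0 0"

```text
time: 13.4
eef_pos: [0.498, -0.2396, -0.0022]
tcp_rot: [0.484, 0.516, -0.484, 0.516]
contact_force: [-1.1, 0.4, -0.7]
opening: 0.214
```

>>> drive_tool --pt "0.1 0 0 0 0" --pt "0 0 0 0 0"

```text
time: 13.6
eef_pos: [0.498, -0.2397, -0.0029]
tcp_rot: [0.484, 0.516, -0.484, 0.516]
contact_force: [-1.7, 0.5, 1.5]
opening: 0.213
```

Contact is starting (z force rose by about 3 N). A touch more, then release gently.

>>> drive_tool --pt "0.05 0 0 0 0" --pt "0 0 0 0 0" --pt "0 0 0 0 0.25" --pt "0 0 0 0 0.3" --pt "0 0 0 0 0.4" --pt "0 0 0 0 0.45" --pt "0 0 0 0 0.45"

```text
time: 14.3
eef_pos: [0.4981, -0.2395, -0.0039]
tcp_rot: [0.484, 0.516, -0.484, 0.516]
contact_force: [-0.6, -0.3, 0.1]
opening: 0.453
```

>>> drive_tool --pt "-1 0 0 0 0.45" --pt "-2 0 0 0 0.45" --pt "-3 0 0 0 0.45" --pt "-4 0 0 0 0.5" --pt "-4 0 0 0 0.5" --pt "-2 0 0 0 0.5" --pt "0 0 0 0 0.5" --pt "0 0 0 0 0.5"

```text
time: 15.1
eef_pos: [0.4979, -0.2394, 0.1564]
tcp_rot: [0.484, 0.515, -0.484, 0.516]
contact_force: [0.3, 0.1, -1.3]
opening: 0.498
```

```bash
python3 - <<'E'
from h import *
import pickle
w=read_camera("wrist"); pickle.dump(w,open("w8.pkl","wb")); c=read_camera("scene"); pickle.dump(c,open("s8.pkl","wb"))
s=readout.get_state();print(s["eef_pos"],s["contact_force"],s["opening"],s["time"],s["qpos"])
for p in ([.4975,-.2393,.055],[.4975-.0065,-.2393+.0998,.055],[.5754,-.277,.104]): print("pred",proj(w,p),"scene",proj(c,p))
o=np.zeros((420,800,3),np.uint8); o[:,:480]=cv2.resize(w["frame"][60:340,150:470],(480,420)); o[:300,480:]=cv2.resize(c["frame"][250:345,140:241],(320,300))
cv2.imwrite("pics/x8.png",cv2.convertScaleAbs(o[:,:,::-1],alpha=1.5))
E
```

```text
[ 0.49694341 -0.23871632  0.15428146] [ 0.45965839 -0.37850699 -0.57710174] 0.49847521282980695 15.2 [-6.31903583e-01  5.46021987e-02  1.91820584e+00  5.38493066e-05
  1.17222941e+00 -6.95393971e-01]
pred (np.float64(277.26657274674983), np.float64(206.22243772706298)) scene (np.float64(170.83643730466605), np.float64(282.4200195006686))
pred (np.float64(277.01004097816616), np.float64(84.67238838929094)) scene (np.float64(203.13130939843205), np.float64(251.03209030217906))
pred (np.float64(373.44358288364924), np.float64(275.07316036808965)) scene (np.float64(186.57748924911186), np.float64(293.744593196043))
```

View pics/x8.png

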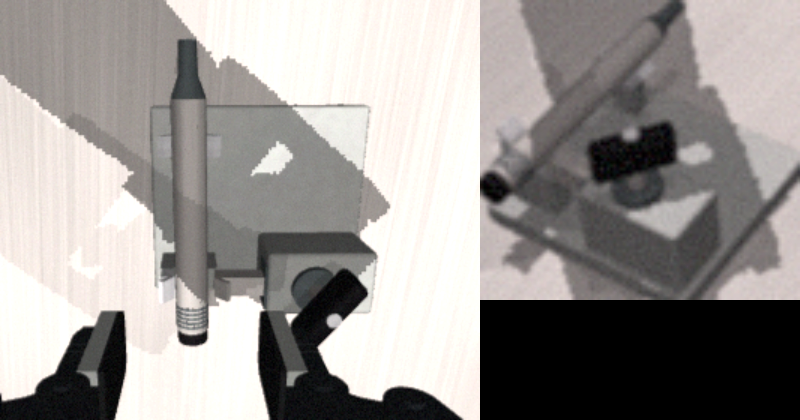

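The barrel lies in both rests, with the nose tip seen at (274.7,85.3) against (277,84.7) predicted and the knob dot at (373,274) against (373,275). Now to the knob.

>>> drive_tool --pt "0 0 0 8.5 0.4" --pt "0 0 0 8.5 0.4" --pt "0 0 0 8.5 0.4" --pt "0 0 0 8.5 0.4" --pt "0 0 0 1.7 0.4" --pt "0 2.5 -0.3 0 0.4" --pt "0 3.5 -0.4 0 0.4" --pt "0 2.56 -0.27 0 0.4" --pt "0 0 0 0 0.4" --pt "0 0 0 0 0.4"

```text
time: 16.2
eef_pos: [0.575, -0.2763, 0.1544]
tcp_rot: [-0.618, -0.344, 0.619, -0.342]
contact_force: [-1.0, 0.5, -0.2]
opening: 0.401
```

```bash
python3 - <<'E'
from h import *
w=read_camera("wrist"); s=readout.get_state(); M=R.from_quat(s["tcp_rot"]).as_matrix()
print(s["eef_pos"],s["opening"],"yaw y",np.degrees(np.arctan2(M[1,1],M[0,1])), s["qpos"])
u,v=proj(w,[.5752,-.2763,.104]); print(u,v); u,v=int(u),int(v)
m=(w["frame"].max(2)<45).astype(np.uint8); n,l,st,ce=cv2.connectedComponentsWithStats(m)
for i in range(1,n):
    if st[i,4]>150: print(st[i],ce[i])
f=w["frame"]; wh=np.argwhere((f[v-25:v+25,u-25:u+25].min(2)>150)); print("white",wh.mean(0)+[v-25,u-25] if len(wh) else None,len(wh))
# bar: local patch
p=m[max(0,v-60):v+60,u-60:u+60]; cn,_=cv2.findContours(p,cv2.RETR_EXTERNAL,cv2.CHAIN_APPROX_SIMPLE)
for k in cn:
    if cv2.contourArea(k)>150: print(cv2.minAreaRect(k),(u-60,v-60))
E
```

```text
[ 0.57469734 -0.2760534   0.15473035] 0.40005935588723723 yaw y -31.99611586730636 [-6.06716028e-01  2.41353340e-01  1.70724639e+00 -3.01859246e-05
  1.19609382e+00 -4.82671780e-02]
277.4250026806659 224.54729320743024
[103 123  34  29 186] [119.04301075 138.77956989]
[239 160  61  44 311] [268.41800643 179.67524116]
[262 188  30  64 968] [276.29132231 216.67768595]
[    0   267   556   153 37761] [276.43910384 371.47474908]
white [237.57044674 285.53780069] 582
((61.394187927246094, 55.10068130493164), (63.03585433959961, 28.567684173583984), 83.2901611328125) (217, 164)
((48.245948791503906, 17.775676727294922), (5.2200236320495605, 67.41918182373047), 53.97262954711914) (217, 164)
```

The bar is centred (column 278 against 277) and nearly aligned. Descend and grip.

>>> drive_tool --pt "2 0 0 0 0.4" --pt "4 0 0 0 0.4" --pt "3 0 0 0 0.4" --pt "2 0 0 0 0.4" --pt "0.65 0 0 0 0.4" --pt "0 0 0 0 0.4" --pt "0 0 0 0 0.4"

```text
time: 16.95
eef_pos: [0.5763, -0.2772, 0.0413]
tcp_rot: [0.619, 0.342, -0.618, 0.343]
contact_force: [-0.5, 0.7, -0.0]
opening: 0.403
```

>>> drive_tool --pt "0 0 0 0 0.2" --pt "0 0 0 0 0" --pt "0 0 0 0 0" --pt "0 0 0 0 0" --pt "0 0 0 0 0" --pt "0 0 0 0 0" --force 60

```text
time: 17.55
eef_pos: [0.5735, -0.2755, 0.0416]
tcp_rot: [-0.617, -0.345, 0.62, -0.341]
contact_force: [-9.4, 4.9, 8.8]
opening: 0.113
```

```bash
cat > st.py <<'E'
from h import *
s=readout.get_state(); M=R.from_quat(s["tcp_rot"]).as_matrix()
print(s["time"],s["eef_pos"].round(4),"F",s["contact_force"].round(2),"T",s["wrist_torque"].round(3),"op",round(s["opening"],3),"yaw",round(np.degrees(np.arctan2(M[1,1],M[0,1])),2),"j6tau",s["joint_efforts"][5].round(3))
E
python3 st.py
```

```text
17.55 [ 0.5735 -0.2755  0.0416] F [-9.36  4.94  8.8 ] T [ 0.689  1.49  -0.021] op 0.113 yaw -32.01 j6tau -0.002
```

>>> drive_tool --pt "-0.1 -0.2 0 0 0" --pt "0 0 0 0 0" --pt "0 0 0 0 0"

```text
time: 17.85
eef_pos: [0.5736, -0.2756, 0.0417]
tcp_rot: [-0.618, -0.343, 0.619, -0.342]
contact_force: [-5.2, 1.6, 4.5]
opening: 0.117
```

```bash
python3 st.py
```

```text
17.85 [ 0.5736 -0.2756  0.0417] F [-5.17  1.59  4.53] T [0.293 0.824 0.009] op 0.117 yaw -32.05 j6tau 0.019
```

>>> drive_tool --pt "-0.1 -0.15 0 0 0" --pt "0 0 0 4 0" --pt "0 0 0 6 0" --pt "0 0 0 6 0" --pt "0 0 0 6 0" --pt "0 0 0 6 0" --pt "0 0 0 4 0" --pt "0 0 0 0 0" --pt "0 0 0 0 0"

```text
time: 18.75
eef_pos: [0.5731, -0.275, 0.0417]
tcp_rot: [0.689, 0.159, -0.689, 0.159]
contact_force: [-0.8, -0.5, 0.5]
opening: 0.117
```

```bash
python3 st.py
```

```text
18.75 [ 0.5731 -0.275   0.0417] F [-0.85 -0.52  0.45] T [-0.033  0.174 -0.006] op 0.117 yaw -63.98 j6tau -0.007
```

Free so far (moment about z ≈ 0). Continue in small turns to find the bite.

>>> drive_tool --pt "0 0 0 4 0" --pt "0 0 0 4 0" --pt "0 0 0 4 0" --pt "0 0 0 0 0"

```text
time: 19.15
eef_pos: [0.5729, -0.2748, 0.0417]
tcp_rot: [0.702, 0.086, -0.702, 0.086]
contact_force: [-1.3, 0.0, 0.2]
opening: 0.118
```

```bash
python3 st.py
```

```text
19.15 [ 0.5729 -0.2748  0.0417] F [-1.26  0.02  0.15] T [0.134 0.195 0.005] op 0.118 yaw -76.01 j6tau 0.178
```

>>> drive_tool --pt "0 0 0 2 0" --pt "0 0 0 2 0" --pt "0 0 0 0 0" --pt "0 0 0 0 0"

```text
time: 19.55
eef_pos: [0.5729, -0.2747, 0.0417]
tcp_rot: [0.705, 0.062, -0.704, 0.062]
contact_force: [-1.0, 1.3, 1.3]
opening: 0.119
```

```bash
python3 st.py
```

```text
19.55 [ 0.5729 -0.2747  0.0417] F [-1.    1.28  1.31] T [0.187 0.235 0.008] op 0.119 yaw -79.96 j6tau 0.002
```

>>> drive_tool --pt "0 0 0 2 0" --pt "0 0 0 0 0"

```text
time: 19.75
eef_pos: [0.5729, -0.2747, 0.0418]
tcp_rot: [0.705, 0.049, -0.705, 0.049]
contact_force: [-1.4, 2.0, 0.8]
opening: 0.121
```

```bash
python3 st.py
```

```text
19.75 [ 0.5729 -0.2747  0.0418] F [-1.39  2.02  0.84] T [ 0.191  0.187 -0.006] op 0.121 yaw -82.0 j6tau 0.073
```

>>> drive_tool --pt "0 0 0 2 0" --pt "0 0 0 0 0"

```text
time: 19.95
eef_pos: [0.5729, -0.2746, 0.0417]
tcp_rot: [0.706, 0.037, -0.706, 0.037]
contact_force: [-0.3, 2.2, 1.1]
opening: 0.115
```

```bash
python3 st.py
```

```text
19.95 [ 0.5729 -0.2746  0.0417] F [-0.28  2.21  1.15] T [ 0.306  0.182 -0.013] op 0.115 yaw -83.99 j6tau 0.073
```

>>> drive_tool --pt "0 0 0 2 0" --pt "0 0 0 0 0"

```text
time: 20.15
eef_pos: [0.5729, -0.2746, 0.0417]
tcp_rot: [0.707, 0.025, -0.707, 0.025]
contact_force: [-0.8, 2.6, 0.8]
opening: 0.115
```

```bash
python3 st.py
```

```text
20.15 [ 0.5729 -0.2746  0.0417] F [-0.78  2.6   0.79] T [0.316 0.146 0.007] op 0.115 yaw -85.98 j6tau 0.083
```

>>> drive_tool --pt "0 0 0 2 0" --pt "0 0 0 0 0"

```text
time: 20.35
eef_pos: [0.5729, -0.2746, 0.0417]
tcp_rot: [-0.707, -0.013, 0.707, -0.013]
contact_force: [-0.1, 2.6, 1.1]
opening: 0.11
```

```bash
python3 st.py
```

```text
20.35 [ 0.5729 -0.2746  0.0417] F [-0.08  2.55  1.06] T [0.376 0.12  0.158] op 0.11 yaw -87.92 j6tau 0.285
```

Bite: the moment jumps from about 0 to 0.16 N·m at yaw ≈ -87°, which fits the bar aligning with the clamp at -86.3. Two more small turns to see it plateau.

>>> drive_tool --pt "0 0 0 2 0" --pt "0 0 0 0 0"

```text
time: 20.55
eef_pos: [0.5729, -0.2745, 0.0417]
tcp_rot: [0.707, 0.001, -0.707, 0.0]
contact_force: [-1.5, 3.4, 1.3]
opening: 0.116
```

```bash
python3 st.py
```

```text
20.55 [ 0.5729 -0.2745  0.0417] F [-1.51  3.41  1.27] T [0.489 0.108 0.201] op 0.116 yaw -89.94 j6tau 0.287
```

>>> drive_tool --pt "0 0 0 2 0" --pt "0 0 0 0 0"

```text
time: 20.75
eef_pos: [0.5728, -0.2745, 0.0417]
tcp_rot: [0.707, -0.012, -0.707, -0.012]
contact_force: [0.0, 3.7, 3.1]
opening: 0.117
```

```bash
python3 st.py
```

```text
20.75 [ 0.5728 -0.2745  0.0417] F [0.01 3.66 3.05] T [0.55  0.066 0.189] op 0.117 yaw -91.96 j6tau 0.287
```

>>> drive_tool --pt "0 0 0 2 0" --pt "0 0 0 0 0"

```text
time: 20.95
eef_pos: [0.5729, -0.2744, 0.0417]
tcp_rot: [0.707, -0.024, -0.707, -0.025]
contact_force: [-0.2, 4.4, 1.2]
opening: 0.116
```

```bash
python3 st.py
```

```text
20.95 [ 0.5729 -0.2744  0.0417] F [-0.23  4.39  1.24] T [0.666 0.044 0.234] op 0.116 yaw -93.97 j6tau 0.287
```

The knob is yielding at a steady ~0.29 N·m. Bite ≈ -86.5°, so the target is yaw ≈ -116.7°: 22.7° more.

>>> drive_tool --pt "0 -0.1 0 3 0" --pt "0 0 0 3 0" --pt "0 0 0 3 0" --pt "0 0 0 3 0" --pt "0 0 0 3 0" --pt "0 0 0 3 0" --pt "0 0 0 3 0" --pt "0 0 0 1.7 0" --pt "0 0 0 0 0" --pt "0 0 0 0 0"

```text
time: 21.95
eef_pos: [0.573, -0.2739, 0.0418]
tcp_rot: [0.688, -0.163, -0.688, -0.163]
contact_force: [-0.2, 2.7, 0.2]
opening: 0.117
```

```bash
python3 st.py
```

```text
21.95 [ 0.573  -0.2739  0.0418] F [-0.22  2.65  0.19] T [ 0.493 -0.024  0.216] op 0.117 yaw -116.71 j6tau 0.213
```

>>> drive_tool --pt "0 0 0 0 0.2" --pt "0 0 0 0 0.3" --pt "0 0 0 0 0.4" --pt "0 0 0 0 0.4" --pt "0 0 0 0 0.4" --pt "-1 0 0 0 0.4" --pt "-3 0 0 0 0.4" --pt "-4 0 0 0 0.4" --pt "-3 0 0 0 0.4" --pt "0 0 0 0 0.4"

```text
time: 22.95
eef_pos: [0.5762, -0.2761, 0.1595]
tcp_rot: [0.692, -0.165, -0.684, -0.162]
contact_force: [1.0, -0.2, 0.6]
opening: 0.405
```

>>> drive_tool --pt "-3 0 0 0 0.4" --pt "-3 0 0 0 0.4" --pt "0 0 0 0 0.4" --pt "0 0 0 0 0.4"

```text
time: 23.35
eef_pos: [0.573, -0.274, 0.2123]
tcp_rot: [0.688, -0.164, -0.687, -0.163]
contact_force: [0.8, 0.1, -1.0]
opening: 0.404
```

```bash
python3 st.py; python3 - <<'E'
from h import *
import pickle
w=read_camera("wrist"); c=read_camera("scene"); pickle.dump((w,c),open("f.pkl","wb"))
o=np.zeros((420,800,3),np.uint8); o[:,:480]=cv2.resize(w["frame"][60:340,150:470],(480,420)); o[:300,480:]=cv2.resize(c["frame"][250:345,140:241],(320,300))
cv2.imwrite("pics/x9.png",cv2.convertScaleAbs(o[:,:,::-1],alpha=1.5))
print(proj(w,[.574,-.2755,.104]),proj(w,[.4975,-.2393,.055]),proj(w,[.491,-.1395,.055]))
for n in (-86.3,-116.5):
  for s in (1,-1):
    a=np.radians(n+90); print(n+90,s,proj(w,[.574+s*.023*np.cos(a),-.2755+s*.023*np.sin(a),.104]))
E
```

```text
23.35 [ 0.573  -0.274   0.2123] F [ 0.75  0.14 -1.05] T [ 0.007 -0.02  -0.016] op 0.404 yaw -116.76 j6tau 0.0
(np.float64(277.592229865827), np.float64(204.43744669509945)) (np.float64(279.478492190393), np.float64(265.96895305452057)) (np.float64(206.03927928419978), np.float64(305.3738251156809))
3.700000000000003 1 (np.float64(264.4753345754786), np.float64(182.85610045274055))
3.700000000000003 -1 (np.float64(290.1932959917754), np.float64(225.17009455629395))
-26.5 1 (np.float64(277.4690438530244), np.float64(179.31523402228163))
-26.5 -1 (np.float64(277.70981780728613), np.float64(228.41800427537282))
```

View pics/x9.png

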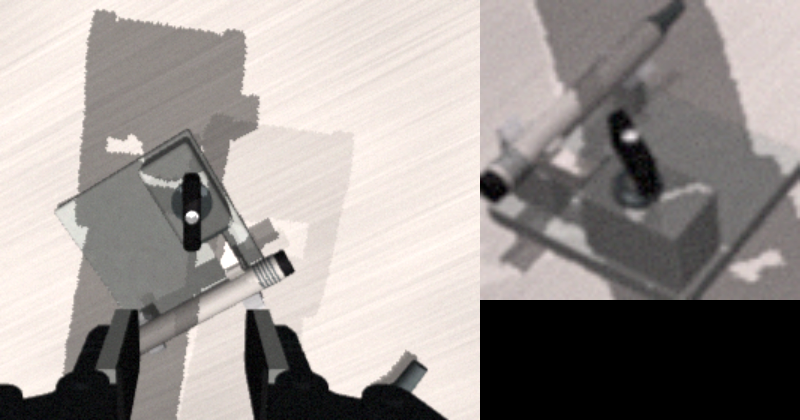

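The bar is upright in the wrist view (crop column 191 at both ends), so it turned with the gripper without slipping and sits about 30° past the bite. The barrel still lies in both rests with the jaw shut. Handing in.

```bash
python3 -c "
from h import *
print(sign_off())"
```

```text
the job is handed in; nothing more can be done
None
```

I pulled the barrel level out through the clip mouths, about 40 mm with a peak reading of about 9 N. I then laid it centrally on the clamp's two rests, nose at the V, let go and tightened the knob. I handed in at about 23.5 s of the 54 s allowed.

- **Knob:** The bite showed as a jump from near 0 to about 0.29 N·m at tool yaw ≈ -86.5°. I turned on to -116.7°, about 30° further. In the last picture the bar is still square to the gripper, so it did not slip in the grip. The bar stands about 30° past the clamp's axis.
- **Barrel:** Before tightening, the nose tip was within about 3 pixels of its predicted place (about 2 mm). After tightening, the pictures show the barrel still in both rests, jaw shut and gripper clear.
- **What disagreed:**
    - The real fingertips stand about 3.5–4 cm behind the reported TCP. My first grasp closed on air just above the barrel without disturbing it, and I corrected the height from the pictures.
    - The wrist moment about z read about 0.2 N·m during tightening, while joint 6 read about 0.29 N·m.
    - The bite angle is known only to about 1°, because I stepped in 2° turns.
- **Other items:** I never went near the tip box, dishes or bottle. I did not measure them again at the end.

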